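# Load the vase turner between switching it off and on

### The arm

A 6-joint arm with a two-finger parallel gripper is mounted at the origin on the work surface. World frame = base frame: x ahead of the robot, y to its left, z up, the work surface at z = 0. Lengths are in m, angles in rad, forces in N, time in s.
With the tool pointing down it reaches from about 0.35 to 0.775 m from the base axis. Payload 7.3 kg.
Tool frame: the origin (TCP) lies at the centre of the arm's flange, where the gripper is bolted on; the fingertips stand 178 mm ahead of it and the grasp point (between the pads) lies 159 mm ahead of it (tip_extent is the distance from the TCP to the fingertips, in m); z points along the fingers, y is the line along which they close (so a half turn about z gives the same grasp; the last joint's range is limited). The gripper opens to 92 mm and grips with 3 to 60 N. Pads are 19 mm wide; open, the fingers measure 130 mm over their backs; the gripper's body (75 mm by 190 mm) begins 47 mm behind the grasp point.
Start: joints at [1.058, 0.342, 1.524, -0, 1.275, -0.146], TCP at [0.188, 0.49, 0.405] pointing down, gripper open.
Joint ranges: [-2.53, 2.53], [-0.77, 2.02], [0.04, 2.7], [-1, 4.14], [0.28, 2.66], [-3.11, 3.11]. Speed limits (rad/s): [2.57, 2.57, 3.14, 3.14, 3.14, 3.14].

### API

Orientations are given as [roll, pitch, yaw] about the fixed x, y, z axes, in that order (R = Rz(yaw) Ry(pitch) Rx(roll)).
In Python, from cell import * gives the robot as it stands.
- The arm moves only by the tool arm_command, never from a script. Its arguments are lists of equal length, an entry for each row: "xyz": the shift along the world's x, y, z in mm, a list of three; "spin": the turn about the world's z in degrees. In form: {"xyz": [[tx, ty, tz], ...], "spin": [spin, ...]}. A call has 1 to 20 rows; each row shifts and turns the commanded pose from where the row before left it; what a row does not reach is not made up. A row lasts 1/10 s, in which the tool goes at most 50 mm and 8.59 degrees, less where a joint would pass 70% of its speed; a pose out of reach is approached as far as the arm can. A call with a gripper value outside its range is refused whole. "jaw" is the opening, from -1 (shut) to 1 (fully open), set as the call begins (left out, the last holds). The fingers move at their own pace and stop on an object; "squeeze" is the grip in N (left out, the last holds). Time passes only in rows, so rows that do not move let the fingers close. It gives the time, the measured TCP pose, the force, the opening and the grip force at its end, in the units of the state.
- observe(): the state, without advancing time (a new reading comes with each control period).
- read_camera(name): name is "scene" or "top"; returns a dict with "img" (400x640x3 uint8, red, green, blue), "depth" (400x640 float32, m along the optical axis (not along the pixel's ray), 0 where there is no reading), "fx", "fy", "cx", "cy" (pixels), "world_from_camera" (4x4, takes a point from camera to world coordinates). Camera axes: x right, y up, looking along -z (the intrinsics and any distortion apply to the point x, -y, -z); pixel columns grow to the right and rows downward; lengths in m; the calibration is good to about 2 mm. A picture is of the moment at which its call begins.
- hand_in(): hands the job in; it is judged then, once.
The state is a dict: "time": time; "qpos": joint angles; "qvel": joint speeds; "joint_efforts": joint torques, N m; "tool_pos": TCP position; "tool_rot": TCP orientation; "contact_force": force on the tool from outside, world axes, zero at the start; "torque": the same for the moment, N m; "opening": finger opening in m; "grip_force": force on a finger pad.
Only numpy, scipy, OpenCV 4.12 (cv2) and the standard library are available. Lean on these libraries where they do the work, as an engineer would, in place of code of your own. Each camera call takes 0.05 s, during which the arm holds its last target. There are 200 camera calls.

### The job

The vase turner is running empty: switch it off with its long-lever switch, then lay the tall straight vase gently on its side on the turner's two sloping rollers, mouth up the slope and foot against the stop plate, and let go. Then switch the turner on again. Leave the lamp's rocker switch and all the other things on the table as they are.

Things in the scene. Friction and masses are not known exactly. Their poses are not given: they have to be found in the camera images.
- turner_switch (a joint): Angle of the turner's switch lever about the y axis of turner_box, over-centre: 0 = on, as at the start (leaning to the box's -x), 0.90 = off (leaning to +x), 0.45 = upright. A push of about 3 N at the tip takes it towards the middle; once past upright it snaps over by itself to the other end stop.
- lever_tip (a point): Centre of the black ball (14 mm diameter) at the end of that steel lever (8 mm thick, 42 mm from pivot to ball centre). The ball is 83 mm above the table and 18 mm from the middle of the box when thrown, 87 mm high when upright.
- turner_box: Grey switch box with the long lever, 80 (x) by 60 (y) by 45 mm high, screwed to the table. Origin: centre of its underside. The lever's pivot is on its top face right over the origin, at 45 mm; the lever swings in the box's x-z plane. The amber jar stands about 100 mm from it on its +x side.
- lamp_box: The lamp's switch box, the same grey box with a black rocker (40 by 24 mm) instead of a lever. Not to be operated. Origin: centre of its underside.
- lamp_switch (a joint): Angle of the lamp's rocker: 0 = lamp on, as at the start, 0.44 = off; it must stay on.
- turner: The vase turner, fixed: grey base plate 175 (x) by 84 (y) by 12 mm, white motor housing 34 mm long, 76 mm wide, 74 mm high at its -x end, two sloping rubber rollers with an aluminium stop plate at their low end next to the motor. Origin: centre of its underside; +x points level from the stop towards the rollers' high end, roughly away from the robot.
- cradle: The turner's roller frame. Origin: where the centre of the vase's foot belongs, on the stop plate's face, 60 mm above the table, at turner x = -40 mm. Its x axis is the axis of the seated vase, from the stop up the slope at 0.26 rad to the horizontal; y is level, across the rollers; z is normal to both, upward. The stop plate is 64 mm wide and reaches from z = -45 to +12 mm.
- rollers (a point): Middle of the roller pair: cradle (51, 0, -29.5) mm. The two rollers are 8 mm in radius, parallel to the cradle's x from x = 2 to 100 mm, centred at cradle y = +-20.6 mm, z = -29.5 mm, so that the vase's straight body (28 mm radius) lies on both. A cross-piece 62 mm wide at cradle x = 100 to 110 mm stays below z = -34 mm.
- vase: The vase to lay down: white glazed, tall and straight, 130 mm high, 0.2 to 0.4 kg, standing upright. Solid of revolution: foot radius 24 mm, straight body of radius 28 mm from 5 to 92 mm, neck radius 19 mm at 112 mm, lip radius 21 mm. Origin: centre of its foot; z axis along the vase to its mouth; centre of mass 60 mm up. The glaze jar stands about 90 mm from its axis.
- vase_mouth (a point): Centre of the vase's mouth, 130 mm from the foot along its axis.
- squat_vase: Bystander: squat bulbous white vase, 80 mm diameter, 92 mm high. Origin: centre of its foot.
- glaze_jar: Bystander: clear jar, 44 mm diameter, 64 mm high, close to the vase. Origin: centre of its underside.
- tumbler: Bystander: glass tumbler, 60 mm diameter at the rim, 85 mm high, close to the squat vase. Origin: centre of its underside.
- medium_jar: Bystander: amber jar, 42 mm diameter, 60 mm high, close to turner_box. Origin: centre of its underside.
- dishes: Bystander: stack of two small dishes, 80 mm diameter, 32 mm high. Origin: centre of its underside.
- brush_pot: Bystander: blue pot, 68 mm diameter and 75 mm high, with brushes reaching to 160 mm. Origin: centre of its underside.
- test_tile: Bystander: white tile, 70 by 70 by 8 mm, lying flat. Origin: centre of its underside.

How it is judged:
By the outcome, as a careful person would: the job done as asked, in the order asked, and still so for the second after the job is handed in, with the robot touching nothing.
It also fails if it takes over 72 s, if anything falls off the work surface, if the arm or the gripper's body presses on something with over 40 N, if the wrist force passes 120 N, or if a joint passes its speed limit or range.

## Working session

There is one attempt and no reset: what is moved stays moved. The work goes in short steps, Python scripts to look and compute and a tool call to move; the robot and the scene stay as the last step left them, time stands still between calls to the robot, and variables do not carry over. Pictures are saved under pics/ and viewed, at most 10 in all, crops included, and the job is handed in when it is done.

Besides the shell and the picture viewer there is one more tool, called after "Emit:" as name([rows], argument=value, ...), one row to a line, values as JSON. arm_command: Moves the arm, as the interface text tells. Its arguments: {"type":"object","properties":{"xyz":{"type":"array","items":{"type":"array","items":{"type":"number"}}},"spin":{"type":"array","items":{"type":"number"}},"jaw":{"type":"number"},"squeeze":{"type":"number"}},"required":["xyz","spin"]}

```bash
mkdir -p pics
cat > h.py <<'E'
from cell import *
import numpy as np, cv2
def cloud(c):
    d=c["depth"]; v,u=np.mgrid[:d.shape[0],:d.shape[1]]
    p=np.stack([(u-c["cx"])/c["fx"]*d,-(v-c["cy"])/c["fy"]*d,-d,np.ones_like(d)],-1)
    w=(p@np.array(c["world_from_camera"]).T)[...,:3]; w[d==0]=np.nan
    return w
def snap(name,f):
    c=read_camera(name); cv2.imwrite(f"pics/{f}.png",c["img"][...,::-1]); return c,cloud(c)
E
python3 - <<'E'
from h import *
print([k for k in read_camera("top")], observe())
for n in("top","scene"):
    c,w=snap(n,n+"0"); np.save(n+"0.npy",w); np.save(n+"0i.npy",c["img"]); print(c["world_from_camera"],c["fx"])
E
```

```text
['img', 'depth', 'fx', 'fy', 'cx', 'cy', 'world_from_camera'] {'time': 0.05, 'qpos': array([ 1.05800224e+00,  3.42691346e-01,  1.52497061e+00, -3.33490931e-05,
        1.27539416e+00, -1.46011862e-01]), 'qvel': array([-3.55721307e-05, -7.40486376e-04,  1.44014763e-04, -6.73933790e-04,
       -5.08183531e-04,  7.55758575e-04]), 'joint_efforts': array([ 4.92346553e-04, -4.32431424e+01, -2.44992453e+01,  7.20478781e-02,
        5.24191477e-02, -3.78345931e-05]), 'tool_pos': array([0.18819817, 0.4899721 , 0.40407725]), 'tool_rot': array([-3.14014012e+00, -1.81373323e-04,  2.77482003e+00]), 'contact_force': array([ 0.2713262 ,  0.03400043, -0.15284063]), 'torque': array([ 0.05014883, -0.06949566,  0.00464226]), 'grip_force': 0.0, 'opening': 0.09120081787392786}
[[ 2.29680051e-02  9.92068236e-01 -1.23584329e-01  4.39646704e-01]
 [-9.99735896e-01  2.26952809e-02 -3.61430835e-03  6.26314290e-03]
 [-7.80859436e-04  1.23634704e-01  9.92327491e-01  1.16959078e+00]
 [ 0.00000000e+00  0.00000000e+00  0.00000000e+00  1.00000000e+00]] 368.46216908709386
[[-0.05995917 -0.80134485  0.59519016  1.33787588]
 [ 0.99813047 -0.04105184  0.04528032  0.06591157]
 [-0.0118515   0.5967924   0.80230815  1.12585628]
 [ 0.          0.          0.          1.        ]] 465.36445471725716
```

View pics/top0.png

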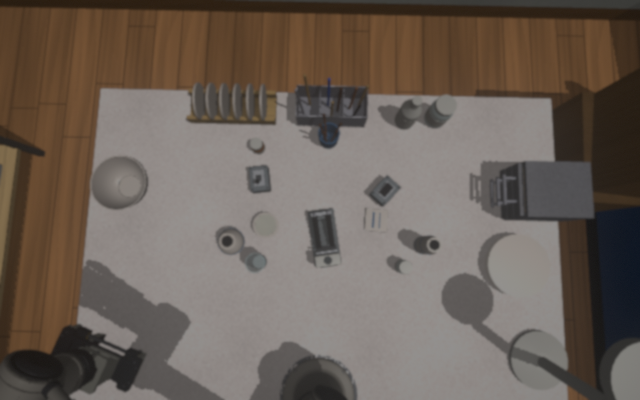

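View pics/scene0.png

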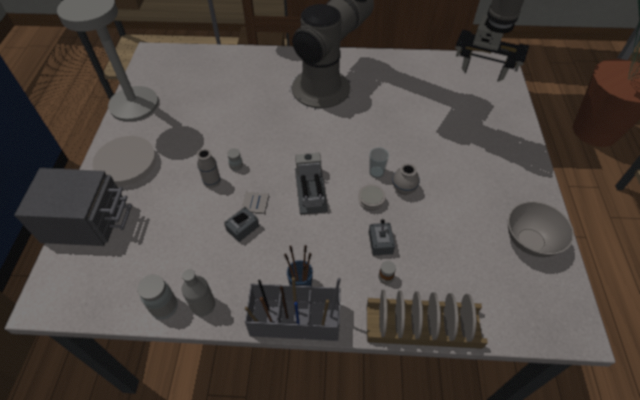

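Run:
```python
from h import *
t=np.load("top0i.npy");s=np.load("scene0i.npy")
a=cv2.resize(t[115:285,205:455],None,fx=3.2,fy=3.2,interpolation=cv2.INTER_CUBIC)
cv2.imwrite("pics/tc.png",cv2.convertScaleAbs(a[:,:,::-1],alpha=1.6))
a=cv2.resize(s[140:290,185:435],None,fx=3.2,fy=3.2,interpolation=cv2.INTER_CUBIC)
cv2.imwrite("pics/sc.png",cv2.convertScaleAbs(a[:,:,::-1],alpha=1.6))
T=np.load("top0.npy");S=np.load("scene0.npy")
P=np.concatenate([T.reshape(-1,3),S.reshape(-1,3)]);lab=np.r_[np.zeros(T.size//3),np.ones(S.size//3)]
for n,(u,v) in dict(vase=(430,243),gjar=(403,267),turner=(323,237),tbox=(259,179),amber=(256,145),lamp=(383,189)).items():
    c=T[v-2:v+3,u-2:u+3].reshape(-1,3); c=np.nanmedian(c,0); print(n,c.round(3))
    for k in (0,1):
        m=(np.hypot(*(P[:,:2]-c[:2]).T)<(.11 if n=="turner" else .055))&(lab==k)
        q=P[m]
        for lo,hi in((.008,.03),(.03,.05),(.05,.07),(.07,.095),(.095,.14)):
            z=q[(q[:,2]>lo)&(q[:,2]<hi)]
            if len(z)>3:
                r=cv2.minAreaRect((z[:,:2]*1000).astype(np.float32)); print(" ",k,lo,hi,len(z),"min",z.min(0).round(3),"max",z.max(0).round(3),"rect",np.round(r[0],0),np.round(r[1],0),round(r[2],1))
```

```text
vase [ 0.458 -0.304  0.129]
  0 0.008 0.03 30 min [ 0.426 -0.314  0.008] max [ 0.481 -0.289  0.03 ] rect [ 454. -301.] [25. 55.] 88.6
  0 0.03 0.05 30 min [ 0.426 -0.312  0.03 ] max [ 0.48  -0.288  0.049] rect [ 453. -299.] [54. 24.] 1.2
  0 0.05 0.07 34 min [ 0.426 -0.311  0.05 ] max [ 0.479 -0.288  0.07 ] rect [ 452. -299.] [53. 21.] 4.7
  0 0.07 0.095 64 min [ 0.427 -0.335  0.071] max [ 0.479 -0.288  0.095] rect [ 453. -310.] [53. 45.] 6.1
  0 0.095 0.14 278 min [ 0.427 -0.336  0.095] max [ 0.479 -0.29   0.134] rect [ 453. -314.] [50. 46.] 11.5
  1 0.008 0.03 90 min [ 0.404 -0.34   0.008] max [ 0.501 -0.289  0.03 ] rect [ 455. -308.] [42. 93.] 63.2
  1 0.03 0.05 76 min [ 0.445 -0.338  0.03 ] max [ 0.485 -0.29   0.05 ] rect [ 470. -308.] [25. 55.] 30.1
  1 0.05 0.07 83 min [ 0.444 -0.338  0.05 ] max [ 0.484 -0.289  0.07 ] rect [ 470. -308.] [27. 55.] 31.8
  1 0.07 0.095 109 min [ 0.446 -0.342  0.07 ] max [ 0.485 -0.289  0.095] rect [ 470. -311.] [29. 56.] 22.1
  1 0.095 0.14 302 min [ 0.43  -0.341  0.096] max [ 0.485 -0.29   0.137] rect [ 460. -315.] [48. 50.] 68.4
gjar [ 0.387 -0.
[... 2979 characters left out ...]
67] rect [756. 209.] [37. 37.] 82.1
lamp [ 0.62  -0.184  0.056]
  0 0.008 0.03 22 min [ 0.572 -0.191  0.009] max [ 0.612 -0.149  0.029] rect [ 591. -169.] [58.  4.] 46.1
  0 0.03 0.05 398 min [ 0.572 -0.236  0.03 ] max [ 0.667 -0.149  0.05 ] rect [ 619. -195.] [60. 81.] 48.4
  0 0.05 0.07 103 min [ 0.596 -0.215  0.05 ] max [ 0.643 -0.176  0.065] rect [ 618. -191.] [26. 44.] 46.3
  1 0.008 0.03 135 min [ 0.567 -0.236  0.008] max [ 0.671 -0.149  0.029] rect [ 620. -186.] [50. 97.] 47.9
  1 0.03 0.05 435 min [ 0.576 -0.239  0.03 ] max [ 0.671 -0.149  0.05 ] rect [ 622. -195.] [61. 81.] 49.2
  1 0.05 0.07 149 min [ 0.583 -0.229  0.05 ] max [ 0.659 -0.16   0.066] rect [ 623. -198.] [51. 76.] 46.8
```

View pics/tc.png

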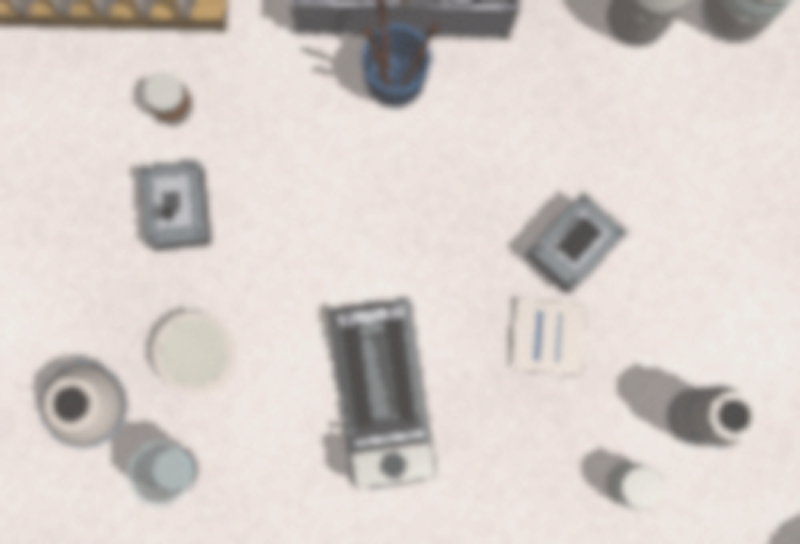

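View pics/sc.png

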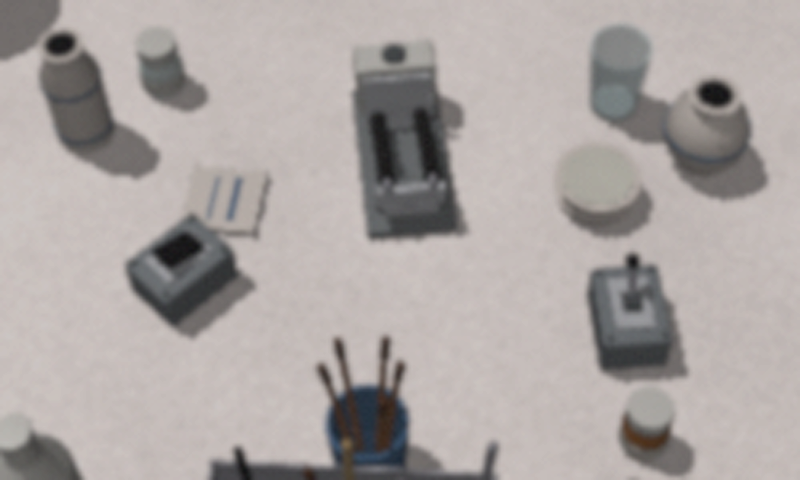

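Emit:
arm_command([
  [25,-18,0],
  [25,-18,0],
  [25,-18,0],
  [25,-18,0],
  [25,-18,0],
  [25,-18,0],
  [25,-18,0],
  [25,-18,0],
  [25,-18,0],
  [25,-18,0],
  [25,-18,0],
  [25,-18,0],
  [25,-18,0],
  [25,-18,0],
  [25,-18,0],
  [30,-28,0],
  [0,0,0],
  [0,0,0],
], spin=[2,2,2,2,2,2,2,2,2,2,2,2,2,2,2,0.5,0,0], jaw=-1)

```text
time: 1.95
tool_pos: [0.5936, 0.1914, 0.4039]
tool_rot: [3.141, -0.002, -2.978]
contact_force: [-0.1, 0.4, 0.0]
opening: 0.0004
grip_force: 0.0
```

Emit:
arm_command([
  [0,0,-30],
  [0,0,-30],
  [0,0,-30],
  [0,0,-30],
  [0,0,-25],
  [0,0,-10],
  [0,0,0],
  [8,1,0],
  [8,1,0],
  [6,1,0],
  [5,1,0],
  [4,0,0],
  [4,1,0],
  [4,0,0],
  [4,1,0],
  [0,0,0],
  [0,0,0],
], spin=[0,0,0,0,0,0,0,0,0,0,0,0,0,0,0,0,0])

```text
time: 3.65
tool_pos: [0.6364, 0.198, 0.2495]
tool_rot: [3.142, -0.0, -2.976]
contact_force: [-0.0, 0.5, -0.0]
opening: 0.0002
grip_force: 0.0
```

Run:
```python
from h import *
c,w=snap("scene","s1"); m=(np.hypot(w[...,0]-.648,w[...,1]-.199)<.045)&(w[...,2]>.06)&(w[...,2]<.1)
print(w[m].round(3)[:40]); 
a=c["img"][190:280,340:440]; cv2.imwrite("pics/s1c.png",cv2.convertScaleAbs(cv2.resize(a[...,::-1],None,fx=5,fy=5,interpolation=2),alpha=1.6))
```

```text
[[0.642 0.199 0.097]
 [0.644 0.204 0.099]
 [0.643 0.209 0.098]
 [0.642 0.212 0.097]
 [0.647 0.183 0.097]
 [0.647 0.188 0.098]
 [0.646 0.193 0.098]
 [0.644 0.196 0.095]
 [0.645 0.199 0.096]
 [0.643 0.202 0.094]
 [0.645 0.204 0.096]
 [0.646 0.207 0.098]
 [0.642 0.21  0.093]
 [0.642 0.212 0.093]
 [0.649 0.18  0.095]
 [0.648 0.183 0.095]
 [0.648 0.186 0.095]
 [0.647 0.188 0.094]
 [0.647 0.191 0.094]
 [0.647 0.194 0.094]
 [0.646 0.197 0.093]
 [0.645 0.199 0.092]
 [0.646 0.202 0.093]
 [0.644 0.205 0.091]
 [0.645 0.207 0.092]
 [0.645 0.21  0.092]
 [0.645 0.212 0.092]
 [0.652 0.18  0.096]
 [0.648 0.184 0.09 ]
 [0.65  0.186 0.094]
 [0.649 0.189 0.092]
 [0.648 0.191 0.091]
 [0.645 0.195 0.087]
 [0.645 0.197 0.086]
 [0.647 0.2   0.089]
 [0.645 0.202 0.087]
 [0.646 0.205 0.088]
 [0.643 0.208 0.084]
 [0.643 0.211 0.085]
 [0.645 0.213 0.088]]
```

View pics/s1c.png

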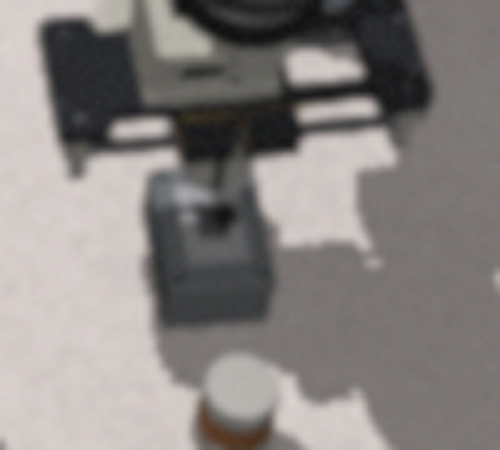

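Emit:
arm_command([
  [-4,0,30],
  [0,0,40],
  [0,0,40],
  [0,0,20],
  [-11,-32,0],
  [-11,-32,0],
  [-11,-32,0],
  [-11,-32,0],
  [-11,-32,0],
  [-11,-32,0],
  [-11,-32,0],
  [-11,-32,0],
  [-11,-32,0],
  [-11,-32,0],
  [-11,-32,0],
  [-11,-32,0],
  [-11,-32,0],
  [-11,-32,0],
  [-11,-32,0],
  [-11,-33,0],
], spin=[0,0,0,0,0,0,0,0,0,0,0,0,0,0,0,0,0,0,0,0], jaw=1)

```text
time: 5.7
tool_pos: [0.4555, -0.316, 0.3799]
tool_rot: [-3.141, 0.0, -2.976]
contact_force: [-0.4, 0.0, -0.2]
opening: 0.092
grip_force: 0.0
```

Run:
```python
from h import *
for n in("scene","top"):
    c,w=snap(n,n+"2")
    m=(np.hypot(w[...,0]-.648,w[...,1]-.199)<.045)&(w[...,2]>.07)&(w[...,2]<.1)
    print(n,m.sum(),w[m].mean(0).round(3))
    m=(np.hypot(w[...,0]-.455,w[...,1]+.315)<.05)
    for lo,hi in((.02,.09),(.122,.137)):
        q=w[m&(w[...,2]>lo)&(w[...,2]<hi)]
        if len(q)>5:
            from scipy.optimize import least_squares
            R=.028 if lo<.05 else None
            if R: f=least_squares(lambda p:np.hypot(q[:,0]-p[0],q[:,1]-p[1])-R,[.455,-.315],loss="soft_l1",f_scale=.002); print("vase",f.x.round(4),len(q))
            else: print("lip",q[:,:2].min(0),q[:,:2].max(0))
# fine turner pose: base plate + housing fit
T=np.load("top0.npy")
q=T[(np.hypot(T[...,0]-.472,T[...,1]+.008)<.11)&(T[...,2]>.072)&(T[...,2]<.08)]
r=cv2.minAreaRect((q[:,:2]*1000).astype(np.float32)); print("housing",r, q[:,2].mean())
# rollers: ridge pts in turner frame
a=np.radians(9.6); u=np.array([np.cos(a),np.sin(a)]);v=np.array([-u[1],u[0]])
for nm in("top0.npy","scene0.npy"):
    W=np.load(nm).reshape(-1,3); d=W[:,:2]-[.472,-.008]; X=d@u;Y=d@v
    print(nm)
    for x in range(-50,80,10):
        s=(abs(X*1000-x)<5)&(abs(Y)<.045)&(W[:,2]>.005)
        ys=Y[s];zs=W[s,2]
        row=[]
        for y in range(-40,41,8):
            t=abs(ys*1000-y)<4; row.append(int(np.median(zs[t])*1000) if t.any() else -1)
        print(x,row)
```

```text
scene 23 [0.669 0.2   0.088]
vase [ 0.4542 -0.3174] 289
lip [ 0.43056573 -0.33653375] [ 0.47747519 -0.29650544]
top 22 [0.664 0.2   0.083]
vase [ 0.4532 -0.3167] 43
lip [ 0.43915673 -0.33539785] [ 0.46704636 -0.3231192 ]
housing ((406.53607177734375, -19.234577178955078), (43.982749938964844, 74.34664916992188), 11.239145278930664) 0.07444419679331013
top0.npy
-50 [10, 65, 20, 68, 65, 23, 70, 59, 11, 35, 9]
-40 [9, 45, 51, 57, 56, 53, 54, 52, 53, 50, 10]
-30 [11, 13, 38, 36, 15, 19, 23, 36, 36, 12, 10]
-20 [11, 10, 40, 40, 11, 10, 10, 38, 40, 10, 10]
-10 [11, 10, 44, 43, 10, 10, 11, 45, 45, 11, 12]
0 [12, 12, 46, 44, 11, 11, 10, 43, 46, 11, 10]
10 [10, 11, 49, 46, 9, 12, 9, 48, 47, 11, 8]
20 [9, 10, 50, 49, 12, 11, 10, 50, 50, 12, 11]
30 [10, 12, 53, 53, 11, 11, 9, 53, 54, 10, 8]
40 [10, 10, 58, 53, 10, 10, 11, 55, 56, 10, 12]
50 [8, 11, 60, 56, 11, 12, 14, 61, 58, 11, 10]
60 [11, 15, 61, 60, 45, 46, 45, 61, 61, 14, 11]
70 [11, 9, 60, 54, 51, 51, 51, 54, 56, 11, 11]
scene0.npy
-50 [20, 63, 71, 70, 72, 72, 71, 71, 71, 45, 12]
-40 [13, 51, 58, 58, 61, 56, 57, 58, 58, 48, 13]
-30 [12, 27, 43, 44, 26, 20, 29, 39, 39, 23, 13]
-20 [11, 13, 43, 42, 13, 13, 15, 41, 42, 13, 14]
-10 [11, 13, 46, 48, 13, 13, 13, 45, 46, 13, 13]
0 [12, 15, 49, 49, 13, 11, 12, 47, 49, 11, 12]
10 [12, 14, 51, 49, 12, 16, 13, 46, 50, 11, 13]
20 [12, 13, 54, 54, 13, 13, 13, 54, 54, 13, 13]
30 [13, 13, 57, 58, 14, 13, 15, 54, 55, 11, 14]
40 [12, 54, 59, 57, -1, -1, 55, 60, 60, 13, 14]
50 [13, 12, 61, 62, -1, -1, 46, 61, 62, 15, 11]
60 [14, 19, 65, 61, 48, 46, 47, 62, 62, 15, 12]
70 [12, 22, 55, 54, 51, 49, 52, 50, 48, 14, 14]
```

Emit:
arm_command([
  [-1,0,-20],
  [0,0,-30],
  [0,0,-30],
  [0,0,-25],
  [0,0,-15],
  [0,0,-11],
  [0,0,0],
], spin=[0,0,0,0,0,0,0])

```text
time: 6.5
tool_pos: [0.4552, -0.3142, 0.2476]
tool_rot: [3.139, -0.001, -2.976]
contact_force: [1.0, -0.2, 0.0]
opening: 0.092
grip_force: 0.0
```

Emit:
arm_command([
  [0,0,0],
  [0,0,0],
  [0,0,0],
  [0,0,0],
  [0,0,0],
  [0,0,0],
  [0,0,0],
  [0,0,0],
], spin=[0,0,0,0,0,0,0,0], jaw=-1, squeeze=12)

```text
time: 7.3
tool_pos: [0.4553, -0.3149, 0.249]
tool_rot: [-3.141, 0.0, -2.976]
contact_force: [-0.2, 1.2, 3.6]
opening: 0.0557
grip_force: 12.0
```

Emit:
arm_command([
  [0,0,3],
  [0,0,5],
  [0,0,10],
  [0,0,10],
  [0,0,2],
  [0,0,0],
  [0,0,0],
], spin=[0,0,0,0,0,0,0])

```text
time: 8.0
tool_pos: [0.4551, -0.3148, 0.2786]
tool_rot: [3.141, -0.0, -2.976]
contact_force: [0.7, -0.4, -3.7]
opening: 0.0554
grip_force: 12.0
```

Emit:
arm_command([
  [0,0,20],
  [0,0,30],
  [0,0,30],
  [0,10,2],
  [1,20,0],
  [1,22,0],
  [1,22,0],
  [1,22,0],
  [1,22,0],
  [1,22,0],
  [1,22,0],
  [2,22,0],
  [2,22,0],
  [2,22,0],
  [1,22,0],
  [1,22,0],
  [1,22,0],
  [1,10,0],
  [0,3,0],
  [0,0,0],
], spin=[0,0,0,0,0,0,0,0,0,0,0,0,0,0,0,0,0,0,0,0])

```text
time: 10.0
tool_pos: [0.4719, -0.0076, 0.3601]
tool_rot: [3.141, -0.001, -2.975]
contact_force: [0.2, -0.8, -3.1]
opening: 0.0556
grip_force: 12.0
```

Emit:
arm_command([
  [0,0,-15],
  [0,0,-15],
  [0,0,-10],
  [0,0,-5],
  [0,0,0],
  [0,0,0],
  [0,0,0],
], spin=[0,0,0,0,0,0,0])

```text
time: 10.7
tool_pos: [0.4725, -0.008, 0.3163]
tool_rot: [-3.141, 0.001, -2.976]
contact_force: [0.4, -0.7, -3.0]
opening: 0.055
grip_force: 12.0
```

Run:
```python
from h import *
c,w=snap("scene","s3")
a=c["img"][90:230,240:420]; cv2.imwrite("pics/s3c.png",cv2.convertScaleAbs(cv2.resize(a[...,::-1],None,fx=4,fy=4,interpolation=2),alpha=1.6))
print(observe()["tool_pos"],observe()["contact_force"])
```

```text
[ 0.47243596 -0.00795938  0.31628841] [ 0.58866882 -0.41532126 -2.56814275]
```

View pics/s3c.png

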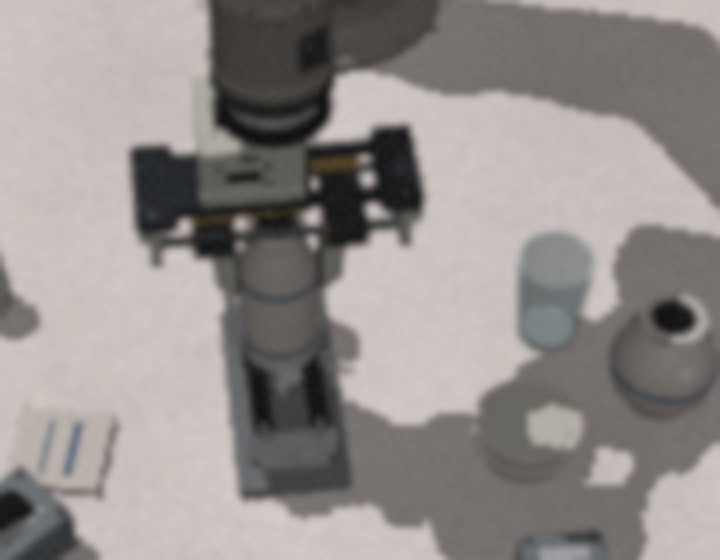

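Emit:
arm_command([
  [0,0,-4],
  [0,0,-4],
  [0,0,-3],
  [0,0,-2],
  [0,0,-2],
  [0,0,0],
  [0,0,0],
], spin=[0,0,0,0,0,0,0], squeeze=8)

```text
time: 11.45
tool_pos: [0.4723, -0.0079, 0.3008]
tool_rot: [3.142, 0.0, -2.976]
contact_force: [-0.6, -0.5, -1.6]
opening: 0.0556
grip_force: 8.0
```

Emit:
arm_command([
  [0,0,-2],
  [0,0,-1],
  [2,0.3,0],
  [2,0.3,0],
  [2,0.3,0],
  [0,0,0],
], spin=[0,0,0,0,0,0])

```text
time: 12.05
tool_pos: [0.4786, -0.0067, 0.2988]
tool_rot: [3.141, 0.002, -2.976]
contact_force: [-1.2, 2.9, 7.3]
opening: 0.0553
grip_force: 8.0
```

Emit:
arm_command([
  [3,0.5,0],
  [3,0.5,0],
  [3,0.5,0],
  [3,0.5,0],
  [3,0.5,0],
  [0,0,0],
], spin=[0,0,0,0,0,0])

```text
time: 12.65
tool_pos: [0.4936, -0.004, 0.2984]
tool_rot: [3.141, 0.002, -2.976]
contact_force: [-0.7, 4.6, 7.0]
opening: 0.0556
grip_force: 8.0
```

```bash
cat >> h.py <<'E'
def tilt(R0=.045):
    # vase surface in turner frame (X along slope heading, Y across, Z up) above the turner plate
    a=np.radians(9.6); u=np.array([np.cos(a),np.sin(a)]);v=np.array([-u[1],u[0]])
    out=[]
    for n in ("scene","top"):
        w=cloud(read_camera(n)).reshape(-1,3); d=w[:,:2]-[.472,-.008]
        out.append(np.c_[d@u,d@v,w[:,2]])
    return out
def fitvase(guess_ang,o,zt):
    # pad axis at (o X, zt); fit axis line in XZ plane, body radius 28 mm
    from scipy.optimize import least_squares
    Q=np.concatenate(tilt())
    def loc(p,Q):
        X0,Z0,t,y0=p; du=np.array([np.sin(t),np.cos(t)])
        dx=Q[:,0]-X0; dz=Q[:,2]-Z0
        s=dx*du[0]+dz*du[1]; n=-dx*du[1]+dz*du[0]
        return s,np.hypot(n,Q[:,1]-y0)
    p=np.array([o,zt,guess_ang,0.])
    for k in range(6):
        s,r=loc(p,Q); g=.014-.0015*k
        m=(s>-.08)&(s<-.002)&(abs(r-.028)<g)
        q=Q[m]
        p=least_squares(lambda p:np.r_[loc(p,q)[1]-.028,.05*((p[0]-o)*np.cos(p[2])-(p[1]-zt)*np.sin(p[2]))*0,(p[0]-o)*np.sin(p[2])+(p[1]-zt)*np.cos(p[2])],p,loss="soft_l1",f_scale=.002).x
    s,r=loc(p,Q); s=s[(abs(r)<.030)&(s>-.12)&(s<.07)]
    return np.degrees(p[2]),p,m.sum(),np.percentile(s,[0.5,99.5])
E
python3 - <<'E'
from h import *
o=observe(); p=o["tool_pos"]; a=np.radians(9.6)
X=(p[0]-.472)*np.cos(a)+(p[1]+.008)*np.sin(a)
for g in (0,.2,.4): print(fitvase(g,X,p[2]-.159))
print(p,o["contact_force"],X)
E
```

```text
(np.float64(13.644994150716695), array([ 0.02029526,  0.1398588 ,  0.23815007, -0.00169173]), np.int64(255), array([-0.11430499,  0.06972086]))
(np.float64(13.485357149158585), array([ 0.0199601 ,  0.13993417,  0.23536388, -0.00162717]), np.int64(254), array([-0.11652541,  0.06947768]))
(np.float64(13.729537197476875), array([ 0.02007419,  0.13991546,  0.23962563, -0.00175402]), np.int64(248), array([-0.11644895,  0.06967665]))
[ 0.49363376 -0.00404176  0.29844717] [-0.72630547  4.63778059  7.04744814] 0.02199091136831745
```

Emit:
arm_command([
  [3,1,0],
  [3,1,0],
  [3,1,0],
  [3,1,0],
  [3,0.5,-1],
  [3,0.5,-1],
  [3,0.5,-1],
  [0,0,0],
], spin=[0,0,0,0,0,0,0,0])

```text
time: 13.75
tool_pos: [0.5148, 0.001, 0.2948]
tool_rot: [-3.141, 0.001, -2.976]
contact_force: [0.8, -0.5, 2.7]
opening: 0.055
grip_force: 8.0
```

Emit:
arm_command([
  [3,0.5,-1.5],
  [3,0.5,-1.5],
  [3,0.5,-1.5],
  [3,0.5,-1.5],
  [3,0.5,-1.5],
  [3,0.5,-1.5],
  [0,0,0],
], spin=[0,0,0,0,0,0,0])

```text
time: 14.45
tool_pos: [0.5324, 0.004, 0.2852]
tool_rot: [3.141, -0.001, -2.976]
contact_force: [1.2, -0.1, 0.8]
opening: 0.055
grip_force: 8.0
```

```bash
cat > f.py <<'E'
from h import *
import sys
o=observe(); p=o["tool_pos"]; a=np.radians(9.6)
X=(p[0]-.472)*np.cos(a)+(p[1]+.008)*np.sin(a); Y=-(p[0]-.472)*np.sin(a)+(p[1]+.008)*np.cos(a)
for g in map(float,sys.argv[1:]):
    d,q,n,s=fitvase(g,X,p[2]-.159); print(d.round(1),(q*1000).round(1),n,s)
print(p,o["contact_force"],X,Y,o["time"])
E
python3 f.py .5 .7
```

```text
44.3 [6.230e+01 1.256e+02 7.736e+02 1.000e-01] 304 [-0.11939467  0.06885806]
44.4 [6.210e+01 1.258e+02 7.745e+02 1.000e-01] 307 [-0.11889645  0.06770648]
[0.53243107 0.00402268 0.28524166] [ 1.15831509 -0.13345848  0.8163493 ] 0.06158980496917038 0.001776304453820118 14.45
```

Emit:
arm_command([
  [3,0.5,-3],
  [3,0.5,-3],
  [3,0.5,-3],
  [3,0.5,-3],
  [3,0.5,-3],
  [2,0.3,-2],
  [0,0,0],
], spin=[0,0,0,0,0,0,0])

```text
time: 15.35
tool_pos: [0.5493, 0.0068, 0.2681]
tool_rot: [3.141, -0.001, -2.976]
contact_force: [1.2, -0.7, -0.4]
opening: 0.0555
grip_force: 8.0
```

Emit:
arm_command([
  [2,0.3,-3],
  [2,0.3,-3],
  [2,0.3,-3],
  [1,0.2,-2],
  [0,0,0],
], spin=[0,0,0,0,0])

```text
time: 15.85
tool_pos: [0.5563, 0.0079, 0.2573]
tool_rot: [3.141, -0.001, -2.976]
contact_force: [-0.1, -0.7, -2.2]
opening: 0.0549
grip_force: 8.0
```

```bash
python3 f.py 1.1 1.3
```

```text
72.5 [  86.5   95.9 1265.2   -0. ] 375 [-0.07997093  0.0509399 ]
72.1 [ 8.6400e+01  9.6200e+01  1.2579e+03 -2.0000e-01] 378 [-0.0804683   0.05061427]
[0.55628138 0.00791567 0.25730258] [-0.05430573 -0.65696988 -2.22234592] 0.08575534567149971 0.0016372902859978188 15.85
```

Emit:
arm_command([
  [-2,-0.3,-1.5],
  [-4,-0.7,-1.1],
  [-4,-0.7,-1.1],
  [-4,-0.7,-1.1],
  [-4,-0.7,-1.1],
  [-4,-0.7,-1.1],
  [-4,-0.7,-1.1],
  [-4,-0.7,-1.1],
  [-4,-0.7,-1.1],
  [-4,-0.7,-1.1],
  [-2,-0.3,-0.5],
  [0,0,0],
], spin=[0,0,0,0,0,0,0,0,0,0,0,0])

```text
time: 17.25
tool_pos: [0.5158, 0.0009, 0.2456]
tool_rot: [3.141, -0.001, -2.976]
contact_force: [0.1, 0.5, -1.7]
opening: 0.0554
grip_force: 8.0
```

```bash
python3 f.py 1.2 1.3
```

```text
72.8 [ 4.5300e+01  8.4700e+01  1.2699e+03 -2.0000e-01] 361 [-0.09274791  0.0510031 ]
72.2 [ 4.5200e+01  8.5000e+01  1.2603e+03 -5.0000e-01] 360 [-0.09324001  0.05087541]
[0.51577919 0.00094247 0.24561886] [ 0.09440383  0.45812519 -1.69418718] 0.044657429379819334 0.0015162412202315931 17.25
```

Emit:
arm_command([
  [-1,-0.2,-0.5],
  [-1,-0.2,-0.5],
  [-1,-0.2,-0.3],
  [-1,-0.2,-0.3],
  [0,0,0],
], spin=[0,0,0,0,0])

```text
time: 17.95
tool_pos: [0.5121, 0.0002, 0.2443]
tool_rot: [3.141, -0.0, -2.976]
contact_force: [0.3, 0.3, -0.5]
opening: 0.0551
grip_force: 8.0
```

Emit:
arm_command([
  [-1,-0.2,-0.3],
  [-1,-0.2,-0.3],
  [0,0,0],
  [0,0,0],
], spin=[0,0,0,0])

```text
time: 18.35
tool_pos: [0.5106, -0.0001, 0.2438]
tool_rot: [3.142, 0.001, -2.976]
contact_force: [3.8, 3.3, -1.1]
opening: 0.0557
grip_force: 8.0
```

Emit:
arm_command([
  [-1,-0.2,-0.3],
  [-1,-0.2,-0.3],
  [0,0,0],
  [0,0,0],
], spin=[0,0,0,0])

```text
time: 18.75
tool_pos: [0.5097, -0.0004, 0.2439]
tool_rot: [-3.141, 0.006, -2.976]
contact_force: [8.1, 5.3, -0.6]
opening: 0.0553
grip_force: 8.0
```

```bash
python3 f.py 1.2 1.3
python3 - <<'E'
from h import *
c,w=snap("scene","s4")
a=c["img"][90:230,240:420]; cv2.imwrite("pics/s4c.png",cv2.convertScaleAbs(cv2.resize(a[...,::-1],None,fx=4,fy=4,interpolation=2),alpha=1.6))
E
```

```text
72.5 [ 3.9000e+01  8.3000e+01  1.2653e+03 -6.0000e-01] 346 [-0.09673866  0.05181668]
73.2 [ 3.9200e+01  8.2500e+01  1.2776e+03 -4.0000e-01] 347 [-0.09654714  0.05259676]
[ 5.09713070e-01 -3.81526223e-04  2.43881332e-01] [ 8.1417319   5.27856993 -0.58505203] 0.038455460737651825 0.0012224235596737885 18.75
```

View pics/s4c.png

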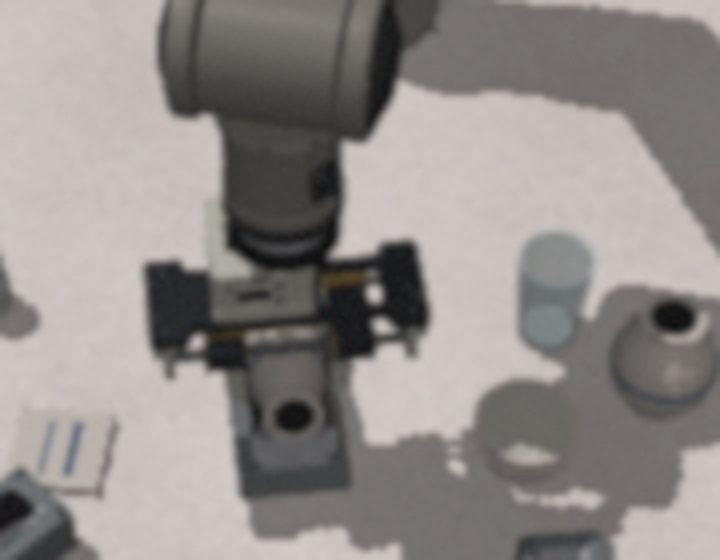

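Emit:
arm_command([
  [1,0.5,-0.5],
  [0.5,0.3,-0.5],
  [0,0,-0.7],
  [0,0,-0.7],
  [0,0,0],
  [0,0,0],
], spin=[0,0,0,0,0,0])

```text
time: 19.6
tool_pos: [0.5102, 0.0001, 0.242]
tool_rot: [-3.141, 0.002, -2.976]
contact_force: [1.0, 2.5, 9.3]
opening: 0.055
grip_force: 8.0
```

Emit:
arm_command([
  [0,0,-0.7],
  [0,0,-0.7],
  [0,0,0],
  [0,0,0],
], spin=[0,0,0,0])

```text
time: 20.0
tool_pos: [0.5102, 0.0001, 0.2406]
tool_rot: [-3.141, 0.002, -2.976]
contact_force: [0.3, 2.2, 9.7]
opening: 0.0554
grip_force: 8.0
```

```bash
python3 f.py 1.2 1.3
```

```text
73.3 [ 3.8800e+01  8.2000e+01  1.2785e+03 -2.0000e-01] 344 [-0.09281292  0.05363991]
73.0 [ 3.8800e+01  8.2200e+01  1.2741e+03 -5.0000e-01] 343 [-0.09341716  0.05231968]
[5.10164501e-01 9.66423067e-05 2.40581947e-01] [0.32589743 2.21341911 9.71384   ] 0.03898031395610789 0.0016186111724864685 20.0
```

Emit:
arm_command([
  [0,0,0.5],
  [0,0,0.5],
  [0,0,0],
], spin=[0,0,0], squeeze=4)

```text
time: 20.5
tool_pos: [0.5102, 0.0001, 0.2406]
tool_rot: [-3.141, 0.002, -2.976]
contact_force: [4.3, 0.9, 3.9]
opening: 0.0554
grip_force: 4.0
```

Emit:
arm_command([
  [0,0,0],
  [0,0,0],
  [0,0,0],
  [0,0,0],
  [0,0,0],
  [0,0,0],
], spin=[0,0,0,0,0,0], jaw=1)

```text
time: 21.1
tool_pos: [0.5097, 0.0002, 0.2401]
tool_rot: [3.141, -0.0, -2.976]
contact_force: [0.0, 0.7, 0.5]
opening: 0.0916
grip_force: 0.0
```

```bash
python3 f.py 1.2 1.3
```

```text
72.9 [ 3.8200e+01  8.2300e+01  1.2725e+03 -5.0000e-01] 351 [-0.09246753  0.05332028]
73.2 [ 3.8400e+01  8.1800e+01  1.2783e+03 -4.0000e-01] 352 [-0.09303975  0.05288599]
[5.09706591e-01 1.70012945e-04 2.40146605e-01] [0.02173949 0.66006327 0.50756539] 0.038541051728373896 0.0017673195279837173 21.1
```

Emit:
arm_command([
  [0,0,5],
  [0,0,10],
  [0,0,20],
  [0,0,30],
  [0,0,40],
  [0,0,35],
  [10,20,0],
  [10,30,0],
  [10,30,0],
  [10,20,0],
  [0,0,0],
  [0,0,0],
], spin=[0,0,0,0,0,0,0,0,0,0,0,0])

```text
time: 22.5
tool_pos: [0.5495, 0.1003, 0.3807]
tool_rot: [-3.141, 0.0, -2.975]
contact_force: [-0.3, 0.2, -0.4]
opening: 0.0918
grip_force: 0.0
```

Run:
```python
from h import *
for g in (1.25,1.35):
    d,q,n,s=fitvase(g,.0385,.082); print(d.round(1),(q*1000).round(1),n,s)
B=np.concatenate(tilt())
# points in cradle frame, near vase top line
c,s=np.cos(.26),np.sin(.26)
x=(B[:,0]+.04)*c+(B[:,2]-.06)*s; z=-(B[:,0]+.04)*s+(B[:,2]-.06)*c
m=(abs(B[:,1])<.008)&(x>-.03)&(x<.15)
for k in range(-20,146,6):
    t=m&(abs(x*1000-k)<3); print(k,t.sum(),np.round(np.median(z[t])*1000,1) if t.any() else None,end=" | ")
out=[]
for n,r in(("scene",np.s_[120:220,250:390]),("top",np.s_[180:280,270:410])):
    i,w=snap(n,n+"5"); out.append(cv2.resize(i["img"][r][...,::-1],None,fx=4,fy=4,interpolation=2))
cv2.imwrite("pics/s5c.png",cv2.resize(cv2.convertScaleAbs(np.vstack(out),alpha=1.6),None,fx=.75,fy=.75))
```

```text
75.0 [ 3.870e+01  8.130e+01  1.309e+03 -4.000e-01] 764 [-0.11929595  0.05141395]
75.1 [ 3.8800e+01  8.0900e+01  1.3102e+03 -5.0000e-01] 772 [-0.11767659  0.05235182]
-20 25 22.2 | -14 27 19.7 | -8 5 11.0 | -2 5 20.3 | 4 12 27.2 | 10 16 27.9 | 16 18 28.2 | 22 14 27.2 | 28 22 28.1 | 34 20 27.6 | 40 11 27.6 | 46 20 27.6 | 52 18 27.1 | 58 18 28.3 | 64 18 27.5 | 70 28 26.9 | 76 25 27.0 | 82 25 27.0 | 88 26 27.2 | 94 26 25.7 | 100 41 21.2 | 106 75 -58.7 | 112 65 -44.4 | 118 33 -88.6 | 124 28 -94.4 | 130 71 -1.2 | 136 28 -96.7 | 142 16 -99.7 |
```

View pics/s5c.png

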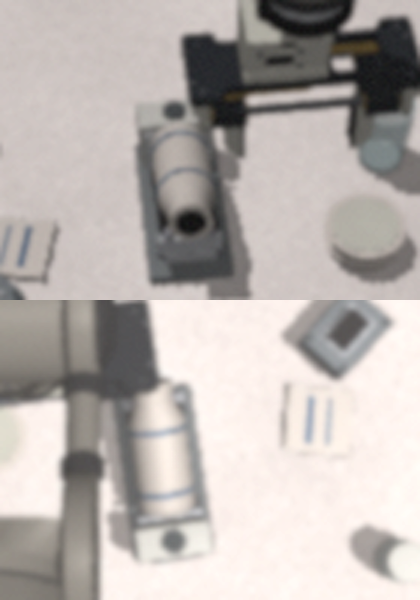

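Run:
```python
from h import *
c,s=np.cos(.26),np.sin(.26)
for B in tilt()+tilt():
    x=(B[:,0]+.04)*c+(B[:,2]-.06)*s; z=-(B[:,0]+.04)*s+(B[:,2]-.06)*c; r=np.hypot(B[:,1],z)
    q=(r>.012)&(r<.024)&(x>.115)&(x<.145)&(z>0); print("lip",np.sort(x[q])[-12:].round(4))
    q=(abs(B[:,1])<.02)&(z>-.01)&(z<.012)&(abs(x)<.03); print("plate",np.sort(x[q])[-8:].round(4),q.sum())
```

```text
lip [0.1325 0.1326 0.1326 0.1327 0.1331 0.1332 0.1335 0.1336 0.1337 0.1341
 0.1342 0.1365]
plate [-0.0148] 1
lip [0.1242 0.1244 0.1251 0.1255 0.1261 0.1264 0.1276 0.1279 0.1281 0.1283
 0.1293 0.1294]
plate [-0.0057 -0.0056 -0.0054 -0.0048 -0.0048 -0.0046 -0.004  -0.0013] 15
lip [0.1323 0.1323 0.1324 0.1325 0.1327 0.1331 0.1339 0.1345 0.1346 0.1347
 0.1357 0.1377]
plate [-0.0117] 1
lip [0.124  0.1245 0.1251 0.1254 0.126  0.127  0.1278 0.1278 0.128  0.129
 0.1293 0.1293]
plate [-0.0064 -0.0062 -0.006  -0.0059 -0.0056 -0.0049 -0.0045 -0.0037] 13
```

Emit:
arm_command([
  [10,-20,0],
  [12,-25,0],
  [12,-25,0],
  [0,-19,0],
  [0,0,0],
  [0,0,0],
  [0,0,-30],
  [0,0,-40],
  [0,0,-30],
  [0,0,-18],
  [0,0,0],
  [-4,-0.7,0],
  [-4,-0.7,0],
  [-2,-0.3,0],
  [0,0,0],
], spin=[0,0,0,0,0,0,0,0,0,0,0,0,0,0,0], jaw=-1)

```text
time: 24.6
tool_pos: [0.5736, 0.0095, 0.2633]
tool_rot: [-3.141, 0.002, -2.976]
contact_force: [0.2, 1.0, -0.7]
opening: 0.0005
grip_force: 0.0
```

Emit:
arm_command([
  [-1,-0.2,0],
  [-1,-0.2,0],
  [-1,-0.2,0],
  [0,0,0],
], spin=[0,0,0,0])

```text
time: 25.0
tool_pos: [0.5707, 0.0088, 0.2622]
tool_rot: [3.141, -0.0, -2.976]
contact_force: [-0.0, 0.6, 0.3]
opening: 0.0005
grip_force: 0.0
```

Emit:
arm_command([
  [-1,-0.2,0],
  [-1,-0.2,0],
  [0,0,0],
], spin=[0,0,0])

```text
time: 25.3
tool_pos: [0.5693, 0.0085, 0.2626]
tool_rot: [-3.141, 0.003, -2.976]
contact_force: [4.0, 1.4, -0.7]
opening: 0.0006
grip_force: 2.1
```

Emit:
arm_command([
  [-0.7,-0.1,0],
  [-0.7,-0.1,0],
  [0,0,0],
], spin=[0,0,0])

```text
time: 25.6
tool_pos: [0.5686, 0.0084, 0.2631]
tool_rot: [-3.141, 0.005, -2.976]
contact_force: [7.1, 2.1, -0.7]
opening: 0.0005
grip_force: 3.7
```

Emit:
arm_command([
  [4,0.7,0],
  [8,1.3,0],
  [2,0,30],
  [0,0,40],
  [0,0,30],
  [10,18,20],
  [10,18,0],
  [10,18,0],
  [10,18,0],
  [10,18,0],
  [10,18,0],
  [10,18,0],
  [10,18,0],
  [10,18,0],
  [13,18,0],
  [10,14,0],
  [0,0,0],
], spin=[0,0,0,0,0,0,0,0,0,0,0,0,0,0,0,0,0])

```text
time: 27.3
tool_pos: [0.6948, 0.2061, 0.3808]
tool_rot: [3.141, -0.002, -2.974]
contact_force: [-0.6, -0.8, -0.6]
opening: 0.0003
grip_force: 0.0
```

Emit:
arm_command([
  [0,0,-30],
  [0,0,-30],
  [0,0,-30],
  [0,0,-25],
  [0,0,-13],
  [0,0,-4],
  [0,0,0],
  [-6,-1,0],
  [-6,-1,0],
  [-5,-1,0],
  [-4,0,0],
  [-4,-1,0],
  [-4,0,0],
  [-4,-1,0],
  [-3,0,0],
  [0,0,0],
  [0,0,0],
], spin=[0,0,0,0,0,0,0,0,0,0,0,0,0,0,0,0,0])

```text
time: 29.0
tool_pos: [0.6584, 0.1993, 0.2502]
tool_rot: [3.142, -0.0, -2.976]
contact_force: [-0.6, 0.9, 0.9]
opening: 0.0004
grip_force: 0.0
```

Emit:
arm_command([
  [2,0,5],
  [0,0,30],
  [0,0,40],
  [0,0,40],
  [0,0,20],
  [-10,25,0],
  [-15,30,0],
  [-15,30,0],
  [-10,20,0],
  [0,0,0],
  [0,0,0],
], spin=[0,0,0,0,0,0,0,0,0,0,0])

```text
time: 30.1
tool_pos: [0.6104, 0.3045, 0.3856]
tool_rot: [-3.141, 0.001, -2.975]
contact_force: [-0.2, -0.1, 0.9]
opening: 0.0003
grip_force: 0.0
```

Run:
```python
from h import *
out=[]
for n,r in(("scene",np.s_[140:290,185:435]),("top",np.s_[115:285,205:455])):
    c,w=snap(n,n+"6"); out.append(cv2.resize(c["img"][r][...,::-1],(440,290),interpolation=2))
    m=(np.hypot(w[...,0]-.648,w[...,1]-.199)<.045)&(w[...,2]>.07)&(w[...,2]<.1)
    print(n,m.sum(),w[m].mean(0).round(3))
cv2.imwrite("pics/s6c.png",cv2.convertScaleAbs(np.vstack(out),alpha=1.6))
for g in (1.25,1.35):
    d,q,n,s=fitvase(g,.0385,.082); print(d.round(1),(q*1000).round(1),n,s)
```

```text
scene 32 [0.635 0.195 0.084]
top 16 [0.629 0.195 0.087]
74.9 [ 3.8700e+01  8.1300e+01  1.3073e+03 -6.0000e-01] 773 [-0.11751092  0.05202125]
74.8 [ 3.8700e+01  8.1300e+01  1.3056e+03 -5.0000e-01] 769 [-0.11784018  0.05183823]
```

View pics/s6c.png

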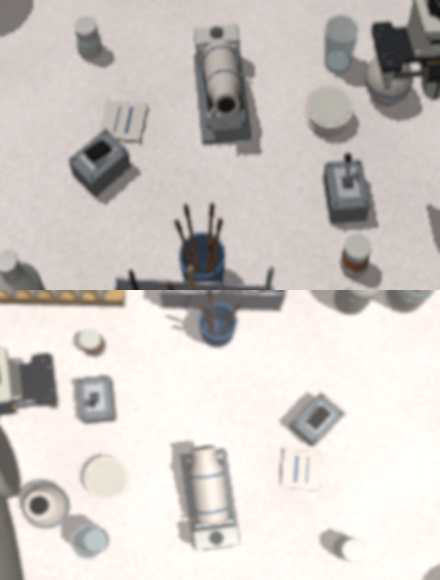

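The lever is back to on (ball at box -x, height 84 mm). The vase is seated on the rollers at 75° with its foot at the stop plate, and the other things are where they were.

```bash
python3 -c "
from cell import *
print(hand_in())"
```

```text
the job is handed in; nothing more can be done
None
```

The job is handed in: I switched the turner off, laid the vase on its rollers mouth up the slope with the foot against the stop plate, let go and switched it on again; the lamp switch and the other things were left alone, and it took about 30 s (no verdict was shown).

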